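Balance the hold-down bar on its post rest

TASK

The hold-down bar on the cutting table has a lead slug clamped somewhere inside, so it does not balance at its middle. Lift it by its upright rail at trial points to find where it balances, never letting it tip steeply, then lay it down gently in the notch on top of the post rest, along the notch, so that when you let go it stays there level, with both ends clear of the table. Leave the wooden block, the steel weight and the cup where they are.

Things in the scene. Friction and masses are not known exactly. Their poses are not given: they have to be found in the camera images.
- bar: Loose hold-down bar, 0.6 to 0.95 kg, lying rail up. Dark steel foot 360 long (x) x 32 wide (y) x 14 high mm; on it along the centre line an upright aluminium rail 330 long x 12 thick, z 14 to 46 mm, to be pinched from above anywhere. Origin: centre of the underside. A hidden slug, which does not move, puts the balance point 20 to 80 mm from the middle along x, towards one end; the ends look alike.
- rest: Post rest, fixed to the table: grey steel foot plate 110 x 110 x 10 mm, an upright post 24 mm in diameter, and on its top a short open aluminium notch 100 mm above the table. Origin at the centre of the underside, z up; the notch runs along its x. It may stand to the left or right of the bar.
- rest_notch (a point): Centre of the notch floor on top of the post rest, 100 mm above the table; axes as the rest's. The floor is 20 mm long along x, so the bar's balance point must come within 10 mm of here along x. Side cheeks are 37 mm apart at the floor (bar foot: 32), flare outwards from 8 mm up and end 13 mm above the floor, just below the top of the bar's foot.
- block: Bystander: wooden block 85 x 50 x 40 mm with a dark steel band, loose. Origin at the centre of its underside.
- weight: Bystander: round steel pattern weight, 60 mm in diameter, 44 mm high with a small knob, loose. Origin at the centre of its underside.
- cup: Bystander: white ceramic cup, 64 mm across the rim, 70 mm high, loose. Origin at the centre of its underside.
Mind the look-alikes: they are no part of the job. Of the things that look like the rest, the smallest one is meant.

How it is judged:
By the outcome, as a careful person would: the job done as asked, in the order asked, and still so for the second after the job is handed in, with the robot touching nothing.
It also fails if it takes over 67 s, if anything falls off the work surface, if the arm or the gripper's body presses on something with over 40 N, if the wrist force passes 120 N, or if a joint passes its speed limit or range.

ROBOT

A 6-joint arm with a two-finger parallel gripper is mounted at the origin on the work surface. World frame = base frame: x ahead of the robot, y to its left, z up, the work surface at z = 0. Lengths are in m, angles in degrees, forces in N, time in s.
With the tool pointing down it reaches from about 0.35 to 0.875 m from the base axis. Payload 4.2 kg.
Tool frame: the origin (TCP) lies midway between the tips of the shut fingers; the grasp point (between the pads) lies 19 mm behind it; z points along the fingers, y is the line along which they close (so a half turn about z gives the same grasp; the last joint's range is limited). The gripper opens to 87 mm and grips with 3 to 60 N. Pads are 19 mm wide; open, the fingers measure 117 mm over their backs; the gripper's body (75 mm by 190 mm) begins 51 mm behind the grasp point.
Start: joints at [82.254, 22.042, 0.453, 0, -68.411, -14.817], TCP at [0.24, 0.577, 0.223] pointing down, gripper open.
Joint ranges: [-179.83, 179.83], [-69.29, 118.12], [-61.27, 80.66], [-181.25, 117.63], [-171.15, -9.14], [-177.46, 177.46]. Speed limits (degrees/s): [159.86, 159.86, 180, 180, 180, 180].

INTERFACE

Orientations are given as a 3x3 rotation matrix whose columns are the frame's x, y, z axes.
In Python, from station import sense, capture, camera_params, finish_job gives the robot as it stands.
- The arm moves only by the tool drive_tool, never from a script. Its argument "rows" is a list of rows, each an object of numbers: "tx", "ty", "tz": the shift along the tool's x, y, z in cm; "ax", "ay", "az": the turn, a rotation vector about the tool's x, y, z in rad; "claw": the finger opening in cm, from 0 to 8.7. In form: [{"tx": .., "ty": .., "tz": .., "ax": .., "ay": .., "az": .., "claw": ..}, ...]. A call has 1 to 10 rows; each row shifts and turns the commanded pose from where the row before left it, along the tool's axes as they then stand; what a row does not reach is not made up. A row lasts 1/12 s, in which the tool goes at most 41.7 mm and 7.16 degrees, less where a joint would pass 70% of its speed; a pose out of reach is approached as far as the arm can. A call with a gripper value outside its range is refused whole. The fingers move at their own pace and stop on an object; the grip force is fixed at half the most. Time passes only in rows, so rows that do not move let the fingers close. It gives the time, the measured TCP pose, the force, the opening and the grip force at its end, in the units of the state.
- sense(): the state, without advancing time (a new reading comes with each control period).
- capture(name): name is "scene" or "top" or "wrist"; returns (picture, depth): 480x640x3 uint8, red, green, blue; 480x640 float32, m along the optical axis (not along the pixel's ray), 0 where there is no reading.
- camera_params(name): a dict with "intrinsics" (3x3 intrinsics, pixels), "R" (3x3) and "t" (3): a world point X has camera coordinates R X + t; the wrist camera has in their place "tool_from_camera" (4x4, takes a point from camera to tool coordinates, whose origin is the TCP and whose axes are the flange's). Camera axes: x right, y down, z forward; pixel columns grow to the right and rows downward; lengths in m; the calibration is good to about 2 mm. A picture is of the moment at which its call begins: read the wrist's pose just before it. camera_params takes no time and is no camera call.
- finish_job(): hands the job in; it is judged then, once.
The state is a dict: "time_s": time; "joints": joint angles; "joint_velocities": joint speeds; "effort": joint torques, N m; "tcp_pos": TCP position; "ee_rot": TCP orientation; "wrist_force": force on the tool from outside, world axes, zero at the start; "moment": the same for the moment, N m; "gripper_width": opening from 0.0 (shut) to 1.0 (fully open); "gripper_force": force on a finger pad.
Only numpy, scipy, OpenCV 4.12 (cv2) and the standard library are available. Lean on these libraries where they do the work, as an engineer would, in place of code of your own. Each camera call takes 0.05 s, during which the arm holds its last target. There are 200 camera calls.

## Working session

There is one attempt and no reset: what is moved stays moved. The work goes in short steps, Python scripts to look and compute and a tool call to move; the robot and the scene stay as the last step left them, time stands still between calls to the robot, and variables do not carry over. Pictures are saved under pics/ and viewed, at most 10 in all, crops included, and the job is handed in when it is done.

Besides the shell and the picture viewer there is one more tool, called after "Emit:" as name([rows], argument=value, ...), one row to a line, values as JSON. drive_tool: Moves the arm, as the interface text tells. Its arguments: {"type":"object","properties":{"rows":{"type":"array"}},"required":["rows"]}

```bash
mkdir -p pics
python3 - <<'E'
from station import *
import cv2,numpy as np
s=sense();print(s)
for n in("scene","top"):
    p,d=capture(n);cv2.imwrite(f"pics/{n}0.png",p[:,:,::-1]);np.save(f"pics/{n}0.npy",d);c=camera_params(n);print(n,c)
print(camera_params("wrist"))
E
```

```text
{'time_s': 0.0, 'joints': array([ 8.22549936e+01,  2.20910193e+01,  3.79731680e-01, -3.10506757e-02,
       -6.84123060e+01, -1.48171904e+01]), 'joint_velocities': array([ 0.00121558,  0.05968403, -0.14396782, -0.02385539, -0.02109031,
        0.16831037]), 'effort': array([-4.01841698e-04, -3.90664458e+01,  1.87399024e+01,  4.21980187e+00,
        1.09525639e-02, -1.93856831e-04]), 'tcp_pos': array([0.23953732, 0.57661024, 0.22145124]), 'ee_rot': array([[ 9.23386865e-01, -3.83869864e-01, -7.90021446e-04],
       [-3.83870672e-01, -9.23384549e-01, -2.06947523e-03],
       [ 6.49155783e-05,  2.21419231e-03, -9.99997547e-01]]), 'wrist_force': array([0.06857218, 0.40879155, 0.75579878]), 'moment': array([ 0.02086801,  0.04820564, -0.01221274]), 'gripper_force': 0.0, 'gripper_width': 0.9968243555386741}
scene {'intrinsics': array([[564.0557875 ,   0.        , 305.59902166],
       [  0.        , 564.0557875 , 237.01861181],
       [  0.        ,   0.        ,   1.        ]]), 'R': array([[ 0.87160599,  0.48995216,  0.01580789],
       [ 0.30707112, -0.52056302, -0.79669409],
       [-0.3
[... 336 characters left out ...]
 [-9.74607282e-01,  1.12139758e-02, -2.23640095e-01],
       [ 2.23654204e-01,  4.25900467e-06, -9.74668557e-01]]), 't': array([-0.01626843,  0.54024054,  1.32021602])}
{'intrinsics': array([[379.14274367,   0.        , 320.54700777],
       [  0.        , 379.14274367, 239.82857681],
       [  0.        ,   0.        ,   1.        ]]), 'tool_from_camera': array([[-2.32316275e-04, -9.68337436e-01, -2.49644861e-01,
         6.83560085e-02],
       [ 9.99999613e-01, -1.31400860e-05, -8.79618139e-04,
        -9.48895636e-04],
       [ 8.48486818e-04, -2.49644969e-01,  9.68337064e-01,
        -1.61605380e-01],
       [ 0.00000000e+00,  0.00000000e+00,  0.00000000e+00,
         1.00000000e+00]])}
```

View pics/top0.png

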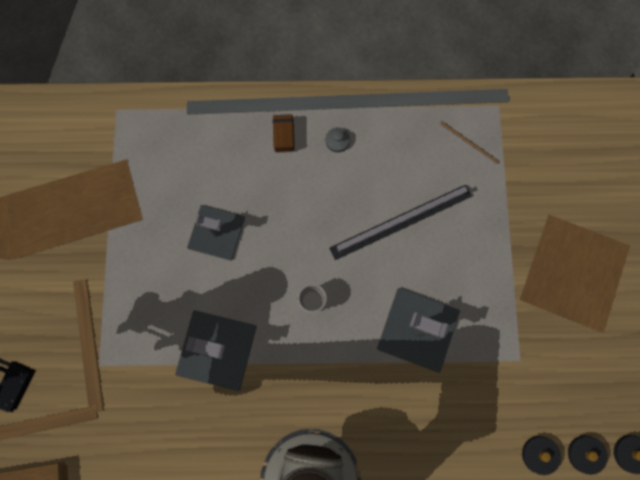

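View pics/scene0.png

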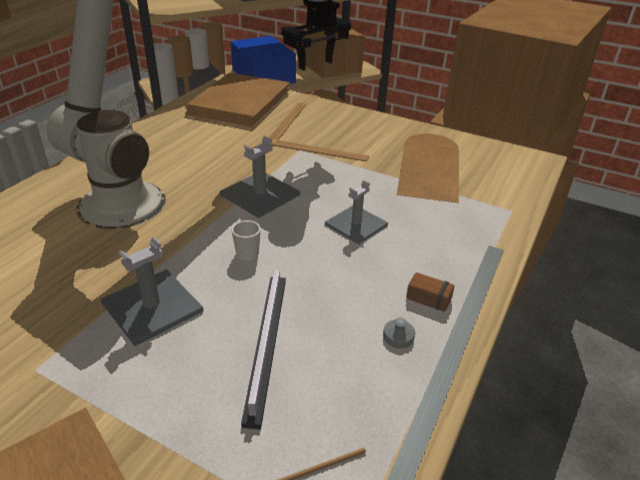

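Candidates for the rest, in top-view pixels: (216,232), (217,350) and (420,328). The one at (216,232) looks smallest. I'll measure all three plates and the bar, and make an enlarged crop.

```bash
cat > h.py <<'E'
from station import *
import cv2,numpy as np
def ray(n,uv,z):
    "pixels (N,2) of fixed camera onto plane z"
    c=camera_params(n);uv=np.atleast_2d(uv).astype(float)
    d=np.c_[uv,np.ones(len(uv))]@np.linalg.inv(c["intrinsics"]).T@c["R"]
    o=-c["R"].T@c["t"];return o+d*((z-o[2])/d[:,2])[:,None]
def cloud(n,d):
    c=camera_params(n);v,u=np.mgrid[:480,:640]
    p=np.stack([u,v,np.ones_like(u)],-1)@np.linalg.inv(c["intrinsics"]).T*d[...,None]
    return (p-c["t"])@c["R"]
def wcloud(d,s):
    c=camera_params("wrist");v,u=np.mgrid[:480,:640];T=c["tool_from_camera"]
    p=np.stack([u,v,np.ones_like(u)],-1)@np.linalg.inv(c["intrinsics"]).T*d[...,None]
    p=p@T[:3,:3].T+T[:3,3];return p@s["ee_rot"].T+s["tcp_pos"]
def rect(P):
    r=cv2.minAreaRect(P[:,:2].astype(np.float32)*1000);return np.round(r[0],1),np.round(r[1],1),round(r[2],1)
E
python3 - <<'E'
from h import *
d=np.load("pics/top0.npy");P=cloud("top",d);im=cv2.imread("pics/top0.png")
ok=d>0
def win(u0,u1,v0,v1,z0,z1):
    m=np.zeros(d.shape,bool);m[v0:v1,u0:u1]=1
    return P[m&ok&(P[...,2]>z0)&(P[...,2]<z1)]
print("table z",np.median(P[150:180,230:300,2]))
for nm,w in dict(A=(180,260,190,270),B=(165,265,300,400),C=(370,470,280,380)).items():
    print(nm,"plate",rect(win(*w,.005,.016)),"top",rect(win(*w,.085,.13)),np.percentile(win(*w,.06,.3)[:,2],[50,99]))
print("bar rail",rect(win(320,485,175,268,.036,.056)),"all",rect(win(320,485,175,268,.006,.056)))
for nm,w in dict(block=(265,302,108,158),weight=(320,360,120,158),cup=(295,332,280,316)).items(): q=win(*w,.02,.1);print(nm,rect(q),q[:,2].max())
# colour-based bar outline
m=np.zeros(d.shape,np.uint8);g=cv2.cvtColor(im,cv2.COLOR_BGR2GRAY)
cv2.imwrite("pics/crop.png",np.hstack([cv2.resize(im[190:280,175:275],(400,360),interpolation=2),cv2.resize(im[300:390,170:270],(400,360),interpolation=2)]))
E
```

```text
table z -3.910670237542575e-05
A plate (array([561.2, 211.7]), array([193.9, 188.8]), 0.6) top (array([552.7, 219.4]), array([54.8, 22.1]), 73.5) [0.10014475 0.11601107]
B plate (array([283.9, 217.2]), array([228.1, 219.6]), 89.4) top (array([280.7, 202.8]), array([56.3, 32.2]), 89.1) [0.13728234 0.15783833]
C plate (array([ 322.4, -251.3]), array([226.6, 226.4]), 87.7) top (array([ 322.3, -243.1]), array([64.4, 32.5]), 73.9) [0.13637554 0.15648303]
bar rail (array([ 573.1, -215.6]), array([ 14.2, 328.9]), 24.7) all (array([ 577. , -221.2]), array([389.9, 224. ]), 89.2)
block (array([792.3,  59.2]), array([85.7, 50.1]), 0.8) 0.04721153543859032
weight (array([776.2, -71. ]), array([53.6, 52.7]), 72.0) 0.0480008490012697
cup (array([388.5,  -6.6]), array([62. , 61.8]), 1.5) 0.07699491063024792
```

View pics/crop.png

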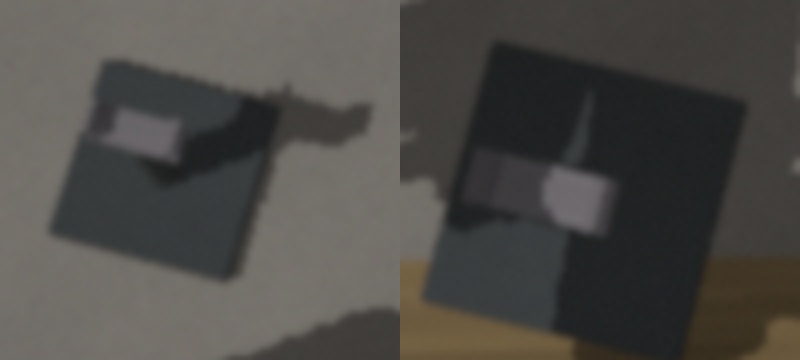

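Candidate A at (216,232) has the smallest plate, and its notch floor is about 100 mm high. B and C are taller, at about 137–157 mm. A is the rest: notch at about (0.553, 0.219), running at −16.5°. The bar's centre is at (0.573, −0.216), running at −65.3°. I'll go above the bar.

Emit:
drive_tool([
  {"az":0.124},
  {"az":0.124},
  {"az":0.124},
  {"az":0.124},
  {"az":0.124},
  {"az":0.124},
  {"tx":3.9},
  {"tx":3.9},
  {"tx":3.9},
  {"tx":3.9},
])

```text
invalid input at $.rows[0]: expected keys tx, ty, tz, ax, ay, az, claw
```

Emit:
drive_tool([
  {"tx":3.9},
  {"tx":3.9},
  {"tx":3.9},
  {"tx":3.9},
  {"tx":3.9},
  {"tx":3.9},
  {"tx":3.9},
  {"tx":3.9},
  {"tx":3.9},
  {"tx":3.9},
])

```text
invalid input at $.rows[0]: expected keys tx, ty, tz, ax, ay, az, claw
```

Emit:
drive_tool([
  {"tx":3.9,"ty":0.4},
  {"tx":3.9,"ty":0.4},
  {"tx":3.9,"ty":0.4},
  {"tx":3.9,"ty":0.4},
  {"tx":3.9,"ty":0.4},
  {"tx":3.9,"ty":0.4},
  {"tx":3.9,"ty":0.4},
  {"tx":3.9},
  {},
  {},
])

```text
invalid input at $.rows[0]: expected keys tx, ty, tz, ax, ay, az, claw
```

```bash
cat > bar.py <<'E'
from h import *
s=sense();p,d=capture("wrist");P=wcloud(d,s)
cv2.imwrite("pics/w1.png",p[:,:,::-1])
m=(d>0)&(P[...,2]>.036)&(P[...,2]<.056)&(np.hypot(P[...,0]-.573,P[...,1]+.216)<.2)
q=P[m];print(len(q),rect(q),np.median(q[:,2]))
(c,sz,a)=rect(q);R=s["ee_rot"];print("tcp",s["tcp_pos"],"yaw",np.degrees(np.arctan2(R[1,0],R[0,0])),"F",s["wrist_force"],s["moment"])
print("to bar centre in tool cm",R.T@(np.r_[c/1000,.018]-s["tcp_pos"])*100)
E
python3 bar.py
```

```text
0 (array([0., 0.]), array([0., 0.]), 0.0) nan
tcp [0.23957093 0.57665733 0.22156414] yaw -22.571857160305044 F [ 0.35051522 -0.70391071  0.43223883] [-0.01267846 -0.00281998  0.02573705]
to bar centre in tool cm [1.03794717e-02 6.24029855e+01 2.04824310e+01]
  return _methods._mean(a, axis=axis, dtype=dtype,
  ret = ret.dtype.type(ret / rcount)
```

All keys are required in each row.

Emit:
drive_tool([
  {"tx":0,"ty":0,"tz":0,"ax":0,"ay":0,"az":0.124,"claw":6},
  {"tx":0,"ty":0,"tz":0,"ax":0,"ay":0,"az":0.124,"claw":6},
  {"tx":0,"ty":0,"tz":0,"ax":0,"ay":0,"az":0.124,"claw":6},
  {"tx":0,"ty":0,"tz":0,"ax":0,"ay":0,"az":0.124,"claw":6},
  {"tx":0,"ty":0,"tz":0,"ax":0,"ay":0,"az":0.124,"claw":6},
  {"tx":0,"ty":0,"tz":0,"ax":0,"ay":0,"az":0.124,"claw":6},
  {"tx":3.9,"ty":0,"tz":0,"ax":0,"ay":0,"az":0,"claw":6},
  {"tx":3.9,"ty":0,"tz":0,"ax":0,"ay":0,"az":0,"claw":6},
  {"tx":3.9,"ty":0,"tz":0,"ax":0,"ay":0,"az":0,"claw":6},
  {"tx":3.9,"ty":0,"tz":0,"ax":0,"ay":0,"az":0,"claw":6},
])

```text
time_s: 0.98
tcp_pos: [0.3054, 0.4338, 0.2221]
ee_rot: [[0.42, -0.907, -0.0], [-0.907, -0.42, -0.001], [0.001, 0.001, -1.0]]
wrist_force: [0.1, -0.1, 0.7]
gripper_width: 0.693
gripper_force: 0.0
```

Emit:
drive_tool([
  {"tx":3.9,"ty":0,"tz":0,"ax":0,"ay":0,"az":0,"claw":6},
  {"tx":3.9,"ty":0,"tz":0,"ax":0,"ay":0,"az":0,"claw":6},
  {"tx":3.9,"ty":0,"tz":0,"ax":0,"ay":0,"az":0,"claw":6},
  {"tx":3.9,"ty":0,"tz":0,"ax":0,"ay":0,"az":0,"claw":6},
  {"tx":3.9,"ty":0,"tz":0,"ax":0,"ay":0,"az":0,"claw":6},
  {"tx":3.9,"ty":0,"tz":0,"ax":0,"ay":0,"az":0,"claw":6},
  {"tx":3.9,"ty":0,"tz":0,"ax":0,"ay":0,"az":0,"claw":6},
  {"tx":3.9,"ty":0,"tz":0,"ax":0,"ay":0,"az":0,"claw":6},
  {"tx":3.9,"ty":0,"tz":0,"ax":0,"ay":0,"az":0,"claw":6},
  {"tx":3.9,"ty":0,"tz":0,"ax":0,"ay":0,"az":0,"claw":6},
])

```text
time_s: 1.82
tcp_pos: [0.4691, 0.0797, 0.2226]
ee_rot: [[0.42, -0.908, 0.0], [-0.908, -0.42, 0.0], [-0.0, -0.0, -1.0]]
wrist_force: [0.3, 1.2, 0.4]
gripper_width: 0.689
gripper_force: 0.0
```

Emit:
drive_tool([
  {"tx":3.9,"ty":0.4,"tz":0,"ax":0,"ay":0,"az":0,"claw":6},
  {"tx":3.9,"ty":0.4,"tz":0,"ax":0,"ay":0,"az":0,"claw":6},
  {"tx":3.9,"ty":0.4,"tz":0,"ax":0,"ay":0,"az":0,"claw":6},
  {"tx":3.9,"ty":0.4,"tz":0,"ax":0,"ay":0,"az":0,"claw":6},
  {"tx":3.9,"ty":0.4,"tz":0,"ax":0,"ay":0,"az":0,"claw":6},
  {"tx":3.9,"ty":0.4,"tz":0,"ax":0,"ay":0,"az":0,"claw":6},
  {"tx":3.9,"ty":0.4,"tz":0,"ax":0,"ay":0,"az":0,"claw":6},
  {"tx":3.9,"ty":0,"tz":0,"ax":0,"ay":0,"az":0,"claw":6},
  {"tx":0,"ty":0,"tz":0,"ax":0,"ay":0,"az":0,"claw":6},
  {"tx":0,"ty":0,"tz":0,"ax":0,"ay":0,"az":0,"claw":6},
])

```text
time_s: 2.65
tcp_pos: [0.5742, -0.2152, 0.221]
ee_rot: [[0.416, -0.909, -0.002], [-0.909, -0.416, 0.001], [-0.001, 0.002, -1.0]]
wrist_force: [0.7, 0.6, -0.5]
gripper_width: 0.693
gripper_force: 0.0
```

```bash
python3 bar.py
```

```text
4325 (array([ 576.6, -220.3]), array([ 12., 323.]), 24.6) 0.04534547908457731
tcp [ 0.57418174 -0.21521607  0.22102481] yaw -65.39592545435328 F [ 0.68487808  0.62089206 -0.47329547] [ 0.131277    0.03061555 -0.01238151]
to bar centre in tool cm [ 0.59265553 -0.04625527 20.30158316]
```

Emit:
drive_tool([
  {"tx":0,"ty":0,"tz":3.5,"ax":0,"ay":0,"az":0,"claw":6},
  {"tx":0,"ty":0,"tz":3.5,"ax":0,"ay":0,"az":0,"claw":6},
  {"tx":0,"ty":0,"tz":3.5,"ax":0,"ay":0,"az":0,"claw":6},
  {"tx":0,"ty":0,"tz":3.5,"ax":0,"ay":0,"az":0,"claw":6},
  {"tx":0,"ty":0,"tz":2.5,"ax":0,"ay":0,"az":0,"claw":5},
  {"tx":0,"ty":0,"tz":1.5,"ax":0,"ay":0,"az":0,"claw":4},
  {"tx":0,"ty":0,"tz":1.4,"ax":0,"ay":0,"az":0,"claw":4},
  {"tx":0,"ty":0,"tz":0.8,"ax":0,"ay":0,"az":0,"claw":4},
  {"tx":0,"ty":0,"tz":0,"ax":0,"ay":0,"az":0,"claw":4},
  {"tx":0,"ty":0,"tz":0,"ax":0,"ay":0,"az":0,"claw":4},
])

```text
time_s: 3.53
tcp_pos: [0.5746, -0.2126, 0.0211]
ee_rot: [[0.421, -0.907, 0.0], [-0.907, -0.421, -0.0], [0.0, -0.0, -1.0]]
wrist_force: [0.7, 0.5, 0.2]
gripper_width: 0.47
gripper_force: 0.0
```

```bash
cat > f.py <<'E'
from station import *
import numpy as np
s=sense();R=s["ee_rot"]
print(s["time_s"],"tcp",s["tcp_pos"].round(4),"F",s["wrist_force"].round(2),"M tool",(R.T@s["moment"]).round(3),s["gripper_width"]*87,s["gripper_force"])
E
python3 f.py
```

```text
3.5333 tcp [ 0.5746 -0.2126  0.0211] F [0.67 0.49 0.2 ] M tool [ 0.054 -0.011 -0.015] 40.926594375365404 0.0
```

Emit:
drive_tool([
  {"tx":0,"ty":0,"tz":0,"ax":0,"ay":0,"az":0,"claw":0.6},
  {"tx":0,"ty":0,"tz":0,"ax":0,"ay":0,"az":0,"claw":0.6},
  {"tx":0,"ty":0,"tz":0,"ax":0,"ay":0,"az":0,"claw":0.6},
  {"tx":0,"ty":0,"tz":0,"ax":0,"ay":0,"az":0,"claw":0.6},
  {"tx":0,"ty":0,"tz":0,"ax":0,"ay":0,"az":0,"claw":0.6},
  {"tx":0,"ty":0,"tz":0,"ax":0,"ay":0,"az":0,"claw":0.6},
])

```text
time_s: 4.03
tcp_pos: [0.573, -0.2139, 0.0209]
ee_rot: [[0.419, -0.908, -0.003], [-0.908, -0.419, -0.0], [-0.001, 0.003, -1.0]]
wrist_force: [-3.8, -1.5, 5.1]
gripper_width: 0.138
gripper_force: 30.0
```

```bash
python3 f.py
```

```text
4.0333 tcp [ 0.573  -0.2139  0.0209] F [-3.79 -1.45  5.07] M tool [-1.194 -0.072  0.095] 11.99281137959389 29.998708069324493
```

Emit:
drive_tool([
  {"tx":0,"ty":0,"tz":-0.3,"ax":0,"ay":0,"az":0,"claw":0.6},
  {"tx":0,"ty":0,"tz":-0.3,"ax":0,"ay":0,"az":0,"claw":0.6},
  {"tx":0,"ty":0,"tz":-0.3,"ax":0,"ay":0,"az":0,"claw":0.6},
  {"tx":0,"ty":0,"tz":0,"ax":0,"ay":0,"az":0,"claw":0.6},
  {"tx":0,"ty":0,"tz":0,"ax":0,"ay":0,"az":0,"claw":0.6},
  {"tx":0,"ty":0,"tz":0,"ax":0,"ay":0,"az":0,"claw":0.6},
])

```text
time_s: 4.53
tcp_pos: [0.5743, -0.2132, 0.0292]
ee_rot: [[0.42, -0.908, -0.0], [-0.908, -0.42, 0.0], [-0.0, 0.0, -1.0]]
wrist_force: [1.2, -0.5, -6.3]
gripper_width: 0.133
gripper_force: 30.0
```

```bash
python3 f.py
python3 - <<'E'
from h import *
s=sense();p,d=capture("wrist");cv2.imwrite("pics/w2.png",p[:,:,::-1]);P=wcloud(d,s)
n="top";d=capture(n)[1];P=cloud(n,d)
ax=np.array([.417,-.909]);v=P[...,:2]-[.573,-.2156];u=v@ax;w=v@[.909,.417]
for a in range(-160,161,20):
    m=(d>0)&(abs(u*1000-a)<8)&(abs(w)<.005)&(P[...,2]>.03)&(P[...,2]<.07)
    print(a,m.sum(),(np.median(P[m][:,2])*1000).round(1) if m.any() else None)
E
```

```text
4.5333 tcp [ 0.5743 -0.2132  0.0292] F [ 1.17 -0.53 -6.32] M tool [0.053 0.264 0.038] 11.582133274491738 30.000174874439836
-160 0 None
-140 0 None
-120 0 None
-100 35 47.1
-80 39 48.1
-60 35 49.0
-40 36 51.3
-20 4 43.9
0 0 None
20 0 None
40 0 None
60 4 43.6
80 24 52.8
100 42 55.7
120 39 57.0
140 41 57.5
160 33 58.1
```

The heavy end is towards tool −x, and the balance point is at least 42 mm from the middle. I'll set the bar down, shift 55 mm and try again.

Emit:
drive_tool([
  {"tx":0,"ty":0,"tz":0.3,"ax":0,"ay":0,"az":0,"claw":0.6},
  {"tx":0,"ty":0,"tz":0.3,"ax":0,"ay":0,"az":0,"claw":0.6},
  {"tx":0,"ty":0,"tz":0.3,"ax":0,"ay":0,"az":0,"claw":0.6},
  {"tx":0,"ty":0,"tz":0,"ax":0,"ay":0,"az":0,"claw":0.6},
  {"tx":0,"ty":0,"tz":0,"ax":0,"ay":0,"az":0,"claw":3},
  {"tx":0,"ty":0,"tz":0,"ax":0,"ay":0,"az":0,"claw":3},
  {"tx":0,"ty":0,"tz":0,"ax":0,"ay":0,"az":0,"claw":3},
  {"tx":-2.8,"ty":0,"tz":0,"ax":0,"ay":0,"az":0,"claw":3},
  {"tx":-2.7,"ty":0,"tz":0,"ax":0,"ay":0,"az":0,"claw":3},
  {"tx":0,"ty":0,"tz":0,"ax":0,"ay":0,"az":0,"claw":3},
])

```text
time_s: 5.47
tcp_pos: [0.5488, -0.1607, 0.0206]
ee_rot: [[0.421, -0.907, -0.003], [-0.907, -0.421, 0.001], [-0.002, 0.002, -1.0]]
wrist_force: [-0.9, -0.4, 0.6]
gripper_width: 0.342
gripper_force: 0.0
```

```bash
python3 f.py
```

```text
5.4667 tcp [ 0.5488 -0.1607  0.0206] F [-0.85 -0.4   0.57] M tool [-0.083 -0.12   0.004] 29.744187043160686 0.0
```

Emit:
drive_tool([
  {"tx":0,"ty":0,"tz":0,"ax":0,"ay":0,"az":0,"claw":0.6},
  {"tx":0,"ty":0,"tz":0,"ax":0,"ay":0,"az":0,"claw":0.6},
  {"tx":0,"ty":0,"tz":0,"ax":0,"ay":0,"az":0,"claw":0.6},
  {"tx":0,"ty":0,"tz":0,"ax":0,"ay":0,"az":0,"claw":0.6},
  {"tx":0,"ty":0,"tz":-0.4,"ax":0,"ay":0,"az":0,"claw":0.6},
  {"tx":0,"ty":0,"tz":-0.4,"ax":0,"ay":0,"az":0,"claw":0.6},
  {"tx":0,"ty":0,"tz":-0.4,"ax":0,"ay":0,"az":0,"claw":0.6},
  {"tx":0,"ty":0,"tz":0,"ax":0,"ay":0,"az":0,"claw":0.6},
  {"tx":0,"ty":0,"tz":0,"ax":0,"ay":0,"az":0,"claw":0.6},
  {"tx":0,"ty":0,"tz":0,"ax":0,"ay":0,"az":0,"claw":0.6},
])

```text
time_s: 6.3
tcp_pos: [0.5509, -0.1635, 0.0322]
ee_rot: [[0.419, -0.908, -0.001], [-0.908, -0.419, 0.0], [-0.001, 0.001, -1.0]]
wrist_force: [-0.3, -0.2, -6.7]
gripper_width: 0.138
gripper_force: 30.0
```

```bash
cat > tilt.py <<'E'
from h import *
n="top";d=capture(n)[1];P=cloud(n,d)
ax=np.array([.417,-.909]);v=P[...,:2]-[.573,-.2156];u=v@ax;w=v@[.909,.417]
m=(d>0)&(abs(u)<.155)&(abs(w)<.004)&(P[...,2]>.03)&(P[...,2]<.09)
k=np.polyfit(u[m],P[m][:,2],1);m2=m.copy();m2[m]=abs(np.polyval(k,u[m])-P[m][:,2])<.004;k=np.polyfit(u[m2],P[m2][:,2],1)
print(m2.sum(),"tilt deg",np.degrees(k[0]),"underside at -180,0,180 mm",(np.polyval(k,[-.18,0,.18])*1000-46).round(1))
E
python3 f.py;python3 tilt.py;python3 f.py
```

```text
6.3 tcp [ 0.5509 -0.1635  0.0322] F [-0.35 -0.23 -6.7 ] M tool [ 0.033 -0.098  0.047] 12.031137701055865 30.000049229711294
218 tilt deg -0.39715901222177424 underside at -180,0,180 mm [10.4  9.1  7.9]
6.35 tcp [ 0.5509 -0.1634  0.0322] F [ 0.39  0.63 -6.8 ] M tool [ 0.047 -0.066  0.043] 12.011534182160784 29.999947040341794
```

```bash
cat > avg.py <<'E'
from station import *
import numpy as np
L=[]
for i in range(16):
    capture("wrist");s=sense();L.append(np.r_[s["wrist_force"],s["ee_rot"].T@s["moment"]])
L=np.array(L);print(s["time_s"],s["tcp_pos"],"F,Mtool",L.mean(0).round(3),"sem",(L.std(0)/4).round(3))
E
python3 avg.py
```

```text
7.15 [ 0.55131293 -0.16349824  0.03256833] F,Mtool [-0.017  0.091 -7.105  0.037 -0.055 -0.008] sem [0.152 0.111 0.124 0.009 0.005 0.007]
```

Emit:
drive_tool([
  {"tx":0,"ty":0,"tz":0.4,"ax":0,"ay":0,"az":0,"claw":0.6},
  {"tx":0,"ty":0,"tz":0.4,"ax":0,"ay":0,"az":0,"claw":0.6},
  {"tx":0,"ty":0,"tz":0.4,"ax":0,"ay":0,"az":0,"claw":0.6},
  {"tx":0,"ty":0,"tz":0,"ax":0,"ay":0,"az":0,"claw":0.6},
  {"tx":0,"ty":0,"tz":0,"ax":0,"ay":0,"az":0,"claw":3},
  {"tx":0,"ty":0,"tz":0,"ax":0,"ay":0,"az":0,"claw":3},
  {"tx":0,"ty":0,"tz":0,"ax":0,"ay":0,"az":0,"claw":3},
  {"tx":0.8,"ty":0,"tz":0,"ax":0,"ay":0,"az":0,"claw":3},
  {"tx":0,"ty":0,"tz":0,"ax":0,"ay":0,"az":0,"claw":3},
  {"tx":0,"ty":0,"tz":0,"ax":0,"ay":0,"az":0,"claw":3},
])

```text
time_s: 7.98
tcp_pos: [0.5552, -0.1713, 0.0208]
ee_rot: [[0.419, -0.908, 0.001], [-0.908, -0.419, -0.0], [0.001, -0.001, -1.0]]
wrist_force: [-0.2, 0.1, 0.0]
gripper_width: 0.339
gripper_force: 0.0
```

```bash
python3 avg.py
```

```text
8.7833 [ 0.55467069 -0.17073871  0.02056055] F,Mtool [ 0.105 -0.056  0.027  0.03  -0.038  0.001] sem [0.121 0.11  0.11  0.008 0.006 0.007]
```

Emit:
drive_tool([
  {"tx":0,"ty":0,"tz":0,"ax":0,"ay":0,"az":0,"claw":0.6},
  {"tx":0,"ty":0,"tz":0,"ax":0,"ay":0,"az":0,"claw":0.6},
  {"tx":0,"ty":0,"tz":0,"ax":0,"ay":0,"az":0,"claw":0.6},
  {"tx":0,"ty":0,"tz":0,"ax":0,"ay":0,"az":0,"claw":0.6},
  {"tx":0,"ty":0,"tz":-0.4,"ax":0,"ay":0,"az":0,"claw":0.6},
  {"tx":0,"ty":0,"tz":-0.4,"ax":0,"ay":0,"az":0,"claw":0.6},
  {"tx":0,"ty":0,"tz":-0.4,"ax":0,"ay":0,"az":0,"claw":0.6},
  {"tx":0,"ty":0,"tz":0,"ax":0,"ay":0,"az":0,"claw":0.6},
  {"tx":0,"ty":0,"tz":0,"ax":0,"ay":0,"az":0,"claw":0.6},
  {"tx":0,"ty":0,"tz":0,"ax":0,"ay":0,"az":0,"claw":0.6},
])

```text
time_s: 9.62
tcp_pos: [0.5543, -0.1707, 0.0323]
ee_rot: [[0.419, -0.908, -0.001], [-0.908, -0.419, 0.0], [-0.001, 0.001, -1.0]]
wrist_force: [0.4, 0.6, -6.9]
gripper_width: 0.133
gripper_force: 30.0
```

```bash
python3 avg.py; python3 tilt.py
```

```text
10.4167 [ 0.55466338 -0.1707597   0.03254716] F,Mtool [-9.90e-02  1.14e-01 -7.30e+00  2.70e-02  5.00e-03 -2.00e-03] sem [0.105 0.097 0.109 0.007 0.009 0.006]
195 tilt deg -0.6407023916281487 underside at -180,0,180 mm [10.7  8.7  6.7]
```

```bash
sed 's/d=capture(n)\[1\]/d=np.load("pics\/top0.npy")/; s/>.03)/>.036)/' tilt.py > t0.py; python3 t0.py
python3 - <<'E'
from h import *
d=np.load("pics/top0.npy");P=cloud("top",d)
# rail ends along axis, from the first picture
ax=np.array([.417,-.909]);v=P[...,:2]-[.573,-.2156];u=v@ax;w=v@[.909,.417]
m=(d>0)&(abs(w)<.012)&(P[...,2]>.036)&(P[...,2]<.056)&(abs(u)<.2);print(np.percentile(u[m]*1000,[0,.5,99.5,100]))
E
```

```text
385 tilt deg -0.07703435525155995 underside at -180,0,180 mm [-0.5 -0.7 -1. ]
[-164.48546595 -163.42504718  162.49981403  164.44574323]
```

The balance point is about 50 mm from the middle, roughly 2 mm towards tool −x of the present grip. I'll lift, turn to the notch direction and carry the bar to a spot beside the notch.

Emit:
drive_tool([
  {"tx":0,"ty":0,"tz":-0.8,"ax":0,"ay":0,"az":0,"claw":0.6},
  {"tx":0,"ty":0,"tz":-1.5,"ax":0,"ay":0,"az":0,"claw":0.6},
  {"tx":0,"ty":0,"tz":-2.5,"ax":0,"ay":0,"az":0,"claw":0.6},
  {"tx":0,"ty":0,"tz":-2.5,"ax":0,"ay":0,"az":0,"claw":0.6},
  {"tx":0,"ty":0,"tz":-2.5,"ax":0,"ay":0,"az":0,"claw":0.6},
  {"tx":0,"ty":0,"tz":-2.5,"ax":0,"ay":0,"az":0,"claw":0.6},
  {"tx":0,"ty":0,"tz":-2.5,"ax":0,"ay":0,"az":0,"claw":0.6},
  {"tx":0,"ty":0,"tz":-1.2,"ax":0,"ay":0,"az":0,"claw":0.6},
  {"tx":0,"ty":0,"tz":-0.8,"ax":0,"ay":0,"az":0,"claw":0.6},
  {"tx":0,"ty":0,"tz":0,"ax":0,"ay":0,"az":0,"claw":0.6},
])

```text
time_s: 11.3
tcp_pos: [0.5553, -0.1708, 0.2029]
ee_rot: [[0.42, -0.908, 0.004], [-0.908, -0.42, -0.0], [0.002, -0.004, -1.0]]
wrist_force: [0.2, 0.2, -7.4]
gripper_width: 0.135
gripper_force: 30.0
```

Emit:
drive_tool([
  {"tx":0,"ty":0,"tz":0,"ax":0,"ay":0,"az":-0.04,"claw":0.6},
  {"tx":0,"ty":0,"tz":0,"ax":0,"ay":0,"az":-0.08,"claw":0.6},
  {"tx":0,"ty":0,"tz":0,"ax":0,"ay":0,"az":-0.11,"claw":0.6},
  {"tx":0,"ty":0,"tz":0,"ax":0,"ay":0,"az":-0.12,"claw":0.6},
  {"tx":0,"ty":0,"tz":0,"ax":0,"ay":0,"az":-0.12,"claw":0.6},
  {"tx":0,"ty":0,"tz":0,"ax":0,"ay":0,"az":-0.12,"claw":0.6},
  {"tx":0,"ty":0,"tz":0,"ax":0,"ay":0,"az":-0.11,"claw":0.6},
  {"tx":0,"ty":0,"tz":0,"ax":0,"ay":0,"az":-0.09,"claw":0.6},
  {"tx":0,"ty":0,"tz":0,"ax":0,"ay":0,"az":-0.06,"claw":0.6},
  {"tx":0,"ty":0,"tz":0,"ax":0,"ay":0,"az":0,"claw":0.6},
])

```text
time_s: 12.13
tcp_pos: [0.5536, -0.1705, 0.1987]
ee_rot: [[0.959, -0.283, -0.004], [-0.283, -0.959, 0.001], [-0.004, 0.0, -1.0]]
wrist_force: [0.2, -0.2, -7.3]
gripper_width: 0.136
gripper_force: 30.1
```

```bash
cat > to.py <<'E'
import sys
from h import *
s=sense();R=s["ee_rot"];g=np.array([float(x) for x in sys.argv[1:4]])
print(s["time_s"],s["tcp_pos"].round(4),"yaw",np.degrees(np.arctan2(R[1,0],R[0,0])).round(2),"tool shift cm",(R.T@(g-s["tcp_pos"])*100).round(2),"F",s["wrist_force"].round(1))
E
python3 to.py .5527 .2194 .2;python3 to.py .53 .135 .2
```

```text
12.1333 [ 0.5536 -0.1705  0.1987] yaw -16.45 tool shift cm [-11.12 -37.37  -0.1 ] F [ 0.2 -0.2 -7.3]
12.1333 [ 0.5536 -0.1705  0.1987] yaw -16.45 tool shift cm [-10.91 -28.63  -0.1 ] F [ 0.2 -0.2 -7.3]
```

Emit:
drive_tool([
  {"tx":-0.4,"ty":-1.0,"tz":0,"ax":0,"ay":0,"az":0,"claw":0.6},
  {"tx":-0.8,"ty":-2.2,"tz":0,"ax":0,"ay":0,"az":0,"claw":0.6},
  {"tx":-1.3,"ty":-3.3,"tz":0,"ax":0,"ay":0,"az":0,"claw":0.6},
  {"tx":-1.4,"ty":-3.7,"tz":0,"ax":0,"ay":0,"az":0,"claw":0.6},
  {"tx":-1.4,"ty":-3.7,"tz":0,"ax":0,"ay":0,"az":0,"claw":0.6},
  {"tx":-1.4,"ty":-3.7,"tz":0,"ax":0,"ay":0,"az":0,"claw":0.6},
  {"tx":-1.4,"ty":-3.7,"tz":0,"ax":0,"ay":0,"az":0,"claw":0.6},
  {"tx":-1.3,"ty":-3.3,"tz":0,"ax":0,"ay":0,"az":0,"claw":0.6},
  {"tx":-0.9,"ty":-2.4,"tz":0,"ax":0,"ay":0,"az":0,"claw":0.6},
  {"tx":-0.6,"ty":-1.6,"tz":0,"ax":0,"ay":0,"az":0,"claw":0.6},
])

```text
time_s: 12.97
tcp_pos: [0.5302, 0.1376, 0.1999]
ee_rot: [[0.959, -0.283, -0.001], [-0.283, -0.959, 0.001], [-0.001, -0.0, -1.0]]
wrist_force: [1.1, -0.4, -6.3]
gripper_width: 0.134
gripper_force: 30.0
```

```bash
python3 avg.py
python3 - <<'E'
from h import *
s=sense();p,d=capture("wrist");P=wcloud(d,s);cv2.imwrite("pics/w3.png",p[:,:,::-1])
th=np.radians(-16.5);ex=np.array([np.cos(th),np.sin(th)]);ey=np.array([-ex[1],ex[0]])
def notch(P,d,nm):
    r=P[...,:2]-[.5527,.2194]
    near=(d>0)&(np.hypot(r[...,0],r[...,1])<.05)
    for z0,z1 in((.094,.104),(.104,.125)):
        m=near&(P[...,2]>z0)&(P[...,2]<z1);q=P[m]
        if len(q)>5:
            print(nm,z0,len(q),rect(q),"med z",np.median(q[:,2]).round(4));l=r[m]*1000
            print("  ex",np.percentile(l@ex,[1,50,99]).round(1),"ey",np.percentile(l@ey,[1,25,75,99]).round(1))
notch(P,d,"wrist")
d=np.load("pics/top0.npy");notch(cloud("top",d),d,"top")
E
python3 to.py .5527 .2194 .2
```

```text
13.7667 [0.53135697 0.13424393 0.20057508] F,Mtool [-4.600e-02 -1.950e-01 -7.254e+00  4.000e-03  5.200e-02 -2.000e-03] sem [0.126 0.144 0.118 0.026 0.013 0.008]
wrist 0.094 1646 (array([555.4, 218.2]), array([52. , 20.6]), 74.2) med z 0.0994
  ex [-7.   4.  13.2] ey [-26.1  -9.9  10.6  21.4]
wrist 0.104 800 (array([555.6, 218.6]), array([54.2, 20.5]), 74.2) med z 0.1107
  ex [-7.   3.5 13.1] ey [-26.8 -22.5  22.2  26.6]
top 0.094 152 (array([551.5, 216.1]), array([46.5, 21.6]), 72.0) med z 0.0996
  ex [-9.9 -0.  10.5] ey [-26.   -9.9   9.5  19.3]
top 0.104 84 (array([553.1, 219.3]), array([54.7, 20.4]), 74.3) med z 0.1098
  ex [-9.8  0.4 10.5] ey [-27.1 -21.4  22.   27. ]
13.8167 [0.5313 0.1343 0.2006] yaw -16.5 tool shift cm [-0.37 -8.76  0.06] F [-0.5 -0.1 -7.2]
```

View pics/w3.png

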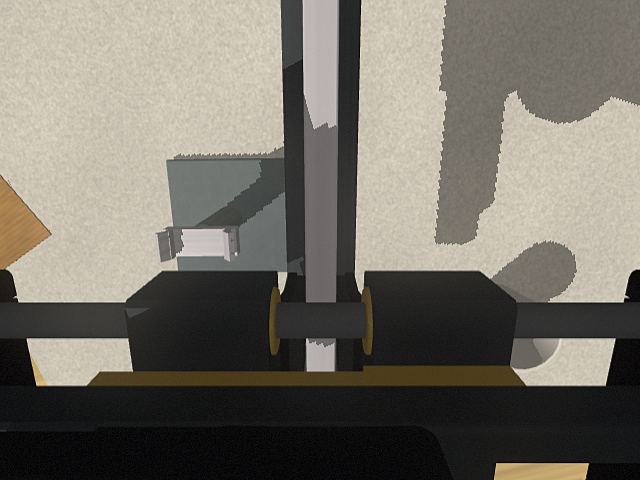

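The notch shows at (200,242), left of the held bar, which spans columns 283–358. The cheek spacing is symmetric about my estimate, and top and wrist views agree across the notch. I'll average the moment again now it's settled.

```bash
python3 avg.py
python3 - <<'E'
from h import *
s=sense();p,d=capture("wrist");P=wcloud(d,s);L=(P-s["tcp_pos"])@s["ee_rot"]
m=(d>0)&(abs(L[...,1])<.004)&(L[...,2]>-.045)&(L[...,2]<-.005)&(L[...,0]>.035);l=L[m]
k=np.polyfit(l[:,0],l[:,2],1);print("rail slope deg",np.degrees(k[0]),len(l),l[:,0].min(),l[:,0].max(),"z at 0",k[1])
m=(d>0)&(abs(L[...,1])<.02)&(L[...,2]>-.04)&(L[...,2]<-.0)&(L[...,0]>.03)&(L[...,2]<k[0]*L[...,0]+k[1]+.006)&(L[...,2]>k[0]*L[...,0]+k[1]-.006)
l=L[m];k=np.polyfit(l[:,0],l[:,1],1);print("yaw of rail in tool deg",np.degrees(k[0]),"y at 0 mm",k[1]*1000)
E
python3 to.py .5531 .2193 .16
```

```text
14.6167 [0.53131244 0.1344433  0.20054344] F,Mtool [ 1.340e-01 -5.100e-02 -7.112e+00 -1.000e-02  3.600e-02  3.000e-03] sem [0.133 0.121 0.147 0.006 0.005 0.009]
rail slope deg -0.06737339368411839 5449 0.03502233700983749 0.11286937609995307 z at 0 -0.024805915169373007
yaw of rail in tool deg 0.01751646455546291 y at 0 mm -1.0622797892770501
14.6667 [0.5313 0.1344 0.2006] yaw -16.49 tool shift cm [-0.32 -8.75  4.06] F [ 0.4 -0.6 -7.6]
```

Emit:
drive_tool([
  {"tx":0.2,"ty":-1.2,"tz":0,"ax":0,"ay":0,"az":0,"claw":0.6},
  {"tx":0,"ty":-2.3,"tz":0,"ax":0,"ay":0,"az":0,"claw":0.6},
  {"tx":0,"ty":-2.5,"tz":0,"ax":0,"ay":0,"az":0,"claw":0.6},
  {"tx":0,"ty":-1.7,"tz":0,"ax":0,"ay":0,"az":0,"claw":0.6},
  {"tx":0,"ty":-1.0,"tz":0.5,"ax":0,"ay":0,"az":0,"claw":0.6},
  {"tx":0,"ty":0,"tz":1.5,"ax":0,"ay":0,"az":0,"claw":0.6},
  {"tx":0,"ty":0,"tz":2.0,"ax":0,"ay":0,"az":0,"claw":0.6},
  {"tx":0,"ty":0,"tz":1.0,"ax":0,"ay":0,"az":0,"claw":0.6},
  {"tx":0,"ty":0,"tz":0.5,"ax":0,"ay":0,"az":0,"claw":0.6},
  {"tx":0,"ty":0,"tz":0,"ax":0,"ay":0,"az":0,"claw":0.6},
])

```text
time_s: 15.5
tcp_pos: [0.5572, 0.2166, 0.144]
ee_rot: [[0.959, -0.284, -0.003], [-0.284, -0.959, -0.002], [-0.002, 0.003, -1.0]]
wrist_force: [0.6, 0.2, -6.9]
gripper_width: 0.133
gripper_force: 30.0
```

```bash
python3 avg.py; python3 to.py .5579 .2179 .121; python3 -c "
from h import *
p,d=capture('scene');cv2.imwrite('pics/s4.png',cv2.resize(p[120:290,230:480,::-1],(800,544)))"
```

```text
16.3 [0.55790619 0.21728215 0.14551545] F,Mtool [ 8.500e-02  1.840e-01 -7.249e+00 -1.000e-03  4.800e-02  2.000e-02] sem [0.159 0.116 0.144 0.008 0.01  0.009]
16.3 [0.5579 0.2173 0.1455] yaw -16.49 tool shift cm [-0.02 -0.06  2.45] F [-0.6 -0.5 -6.5]
```

View pics/s4.png

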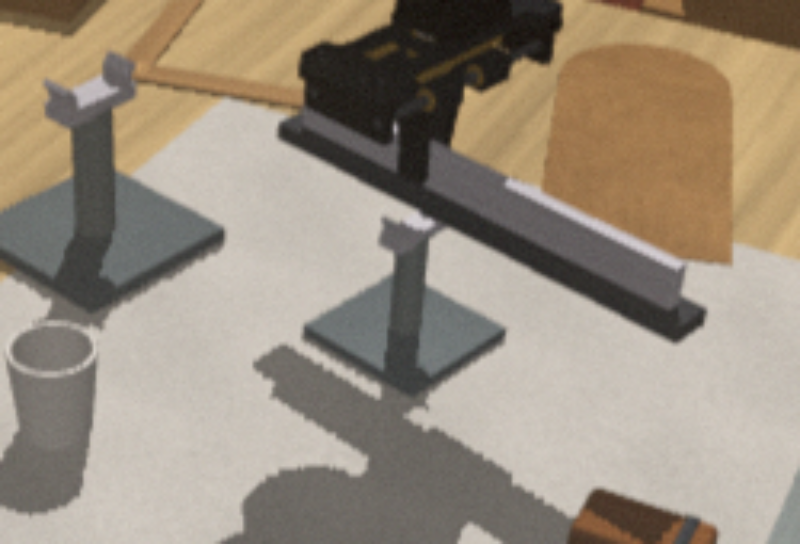

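The bar is held level directly over the notch (crop pixel (410,230)). I'll lower it.

Emit:
drive_tool([
  {"tx":0,"ty":-0.05,"tz":0.6,"ax":0,"ay":0,"az":0,"claw":0.6},
  {"tx":0,"ty":0,"tz":0.6,"ax":0,"ay":0,"az":0,"claw":0.6},
  {"tx":0,"ty":0,"tz":0.4,"ax":0,"ay":0,"az":0,"claw":0.6},
  {"tx":0,"ty":0,"tz":0.3,"ax":0,"ay":0,"az":0,"claw":0.6},
  {"tx":0,"ty":0,"tz":0.2,"ax":0,"ay":0,"az":0,"claw":0.6},
  {"tx":0,"ty":0,"tz":0.1,"ax":0,"ay":0,"az":0,"claw":0.6},
  {"tx":0,"ty":0,"tz":0,"ax":0,"ay":0,"az":0,"claw":0.6},
])

```text
time_s: 16.93
tcp_pos: [0.558, 0.2177, 0.1232]
ee_rot: [[0.959, -0.284, -0.0], [-0.284, -0.959, -0.0], [-0.0, 0.0, -1.0]]
wrist_force: [0.1, -0.2, -7.9]
gripper_width: 0.133
gripper_force: 30.0
```

Emit:
drive_tool([
  {"tx":0,"ty":0,"tz":0.1,"ax":0,"ay":0,"az":0,"claw":0.6},
  {"tx":0,"ty":0,"tz":0,"ax":0,"ay":0,"az":0,"claw":0.6},
])

```text
time_s: 17.1
tcp_pos: [0.5582, 0.2178, 0.1226]
ee_rot: [[0.959, -0.284, 0.0], [-0.284, -0.959, 0.0], [0.0, -0.0, -1.0]]
wrist_force: [-0.4, -1.2, -7.7]
gripper_width: 0.136
gripper_force: 30.0
```

```bash
python3 avg.py
```

```text
17.9 [0.55806314 0.21773336 0.12254587] F,Mtool [ 4.500e-02  3.000e-02 -7.358e+00 -1.600e-02  5.400e-02  3.000e-03] sem [0.124 0.155 0.115 0.006 0.007 0.009]
```

Emit:
drive_tool([
  {"tx":0,"ty":0,"tz":0.1,"ax":0,"ay":0,"az":0,"claw":0.6},
  {"tx":0,"ty":0,"tz":0,"ax":0,"ay":0,"az":0,"claw":0.6},
  {"tx":0,"ty":0,"tz":0,"ax":0,"ay":0,"az":0,"claw":0.6},
])

```text
time_s: 18.15
tcp_pos: [0.558, 0.2177, 0.1214]
ee_rot: [[0.959, -0.284, -0.0], [-0.284, -0.959, -0.0], [-0.0, 0.0, -1.0]]
wrist_force: [-0.3, 0.7, -7.3]
gripper_width: 0.132
gripper_force: 30.0
```

Emit:
drive_tool([
  {"tx":0,"ty":0,"tz":0.1,"ax":0,"ay":0,"az":0,"claw":0.6},
  {"tx":0,"ty":0,"tz":0,"ax":0,"ay":0,"az":0,"claw":0.6},
  {"tx":0,"ty":0,"tz":0,"ax":0,"ay":0,"az":0,"claw":0.6},
])

```text
time_s: 18.4
tcp_pos: [0.5581, 0.2178, 0.1206]
ee_rot: [[0.959, -0.284, 0.0], [-0.284, -0.959, 0.0], [0.0, -0.0, -1.0]]
wrist_force: [-0.1, 0.1, -7.1]
gripper_width: 0.134
gripper_force: 30.0
```

```bash
python3 avg.py
```

```text
19.2 [0.55812093 0.21781266 0.12058542] F,Mtool [ 0.014  0.402 -6.876  0.072  0.083  0.017] sem [0.089 0.151 0.156 0.01  0.008 0.007]
```

Starting to touch. I'll lower a little more.

Emit:
drive_tool([
  {"tx":0,"ty":0,"tz":0.05,"ax":0,"ay":0,"az":0,"claw":0.6},
  {"tx":0,"ty":0,"tz":0,"ax":0,"ay":0,"az":0,"claw":0.6},
  {"tx":0,"ty":0,"tz":0,"ax":0,"ay":0,"az":0,"claw":0.6},
])

```text
time_s: 19.45
tcp_pos: [0.5582, 0.2178, 0.1206]
ee_rot: [[0.959, -0.284, 0.001], [-0.284, -0.959, 0.0], [0.0, -0.0, -1.0]]
wrist_force: [-1.5, 0.5, -3.4]
gripper_width: 0.139
gripper_force: 30.0
```

```bash
python3 avg.py
```

```text
20.25 [0.55819282 0.21778741 0.12055542] F,Mtool [-2.011 -0.022  0.177 -0.214 -0.613  0.011] sem [0.176 0.145 0.427 0.019 0.041 0.007]
```

Emit:
drive_tool([
  {"tx":0,"ty":0,"tz":0,"ax":0,"ay":0,"az":0,"claw":1.35},
  {"tx":0,"ty":0,"tz":0,"ax":0,"ay":0,"az":0,"claw":1.4},
  {"tx":0,"ty":0,"tz":0,"ax":0,"ay":0,"az":0,"claw":1.5},
])

```text
time_s: 20.5
tcp_pos: [0.5587, 0.218, 0.1201]
ee_rot: [[0.959, -0.284, 0.001], [-0.284, -0.959, 0.001], [0.001, -0.001, -1.0]]
wrist_force: [0.2, 0.5, -0.4]
gripper_width: 0.167
gripper_force: 0.0
```

```bash
cat > wt.py <<'E'
from h import *
s=sense();p,d=capture("wrist");P=wcloud(d,s);L=(P-s["tcp_pos"])@s["ee_rot"]
m=(d>0)&(abs(L[...,1])<.004)&(L[...,2]>-.05)&(L[...,2]<.0)&(L[...,0]>.035)&(L[...,0]<.15);l=L[m]
k=np.polyfit(l[:,0],l[:,2],1);print(s["time_s"],"rail slope deg (+ = far end lower)",np.degrees(k[0]).round(2),len(l),"rail top world z at tcp",s["tcp_pos"][2]-k[1],s["gripper_width"]*87,s["gripper_force"],s["wrist_force"])
E
python3 wt.py; python3 avg.py; python3 wt.py
```

```text
20.5 rail slope deg (+ = far end lower) 0.02 5491 rail top world z at tcp 0.14540480787350143 14.55579736138862 0.0 [ 0.20817984  0.52701056 -0.36719484]
21.35 [0.55806941 0.21776509 0.12006321] F,Mtool [ 0.023  0.085 -0.01  -0.012 -0.002  0.005] sem [0.112 0.137 0.079 0.008 0.008 0.009]
21.35 rail slope deg (+ = far end lower) 0.0 5483 rail top world z at tcp 0.1454662545069511 15.005285697440778 0.0 [-0.53217732 -0.61755988  0.4874269 ]
```

Released, level and stable. Open and retreat straight up.

Emit:
drive_tool([
  {"tx":0,"ty":0,"tz":0,"ax":0,"ay":0,"az":0,"claw":2.2},
  {"tx":0,"ty":0,"tz":0,"ax":0,"ay":0,"az":0,"claw":3.2},
  {"tx":0,"ty":0,"tz":0,"ax":0,"ay":0,"az":0,"claw":4},
  {"tx":0,"ty":0,"tz":-0.5,"ax":0,"ay":0,"az":0,"claw":4},
  {"tx":0,"ty":0,"tz":-1,"ax":0,"ay":0,"az":0,"claw":4},
  {"tx":0,"ty":0,"tz":-2,"ax":0,"ay":0,"az":0,"claw":4},
  {"tx":0,"ty":0,"tz":-3,"ax":0,"ay":0,"az":0,"claw":4},
  {"tx":0,"ty":0,"tz":-3,"ax":0,"ay":0,"az":0,"claw":4},
  {"tx":0,"ty":0,"tz":-2,"ax":0,"ay":0,"az":0,"claw":4},
  {"tx":0,"ty":0,"tz":0,"ax":0,"ay":0,"az":0,"claw":4},
])

```text
time_s: 22.23
tcp_pos: [0.5608, 0.2189, 0.2422]
ee_rot: [[0.959, -0.283, 0.011], [-0.283, -0.959, 0.005], [0.009, -0.008, -1.0]]
wrist_force: [1.9, 0.6, 0.7]
gripper_width: 0.466
gripper_force: 0.0
```

```bash
python3 -c "
from h import *
s=sense();p,d=capture('scene');cv2.imwrite('pics/s5.png',cv2.resize(p[100:360,200:540,::-1],(784,600)))
p,d=capture('wrist');P=wcloud(d,s);L=(P-s['tcp_pos'])@s['ee_rot'];m=(d>0)&(abs(L[...,1])<.004)&(abs(P[...,2]-.146)<.02);k=np.polyfit(L[m][:,0],P[m][:,2],1);print('tilt',np.degrees(k[0]),L[m][:,0].min(),L[m][:,0].max(),k[1],s['time_s'])"
```

```text
tilt 0.2616249685961685 -0.10030389967554193 0.15140744259330247 0.14834460969482946 22.2333
```

View pics/s5.png

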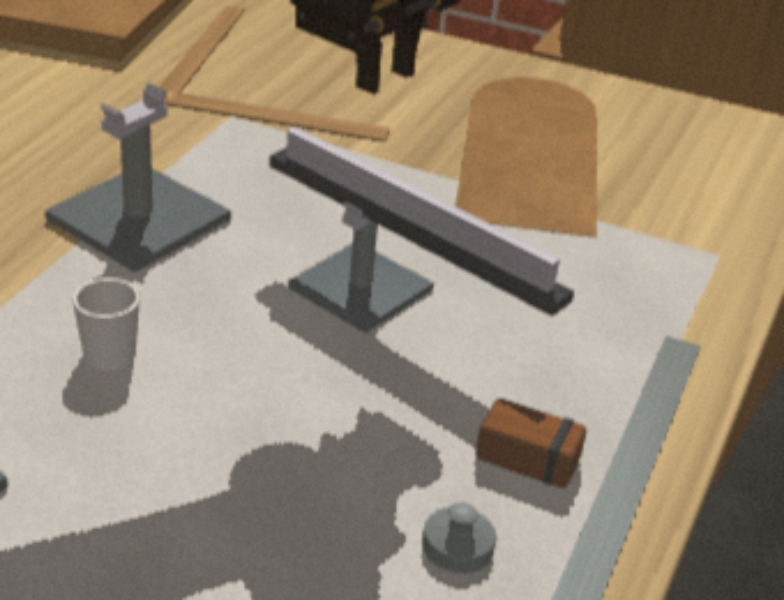

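The bar sits level in the notch (crop pixel (362,215)) with both ends clear. The gripper is free above it, and the cup, block and weight are untouched.

```bash
python3 -c "
from station import *
print(finish_job())"
```

```text
the job is handed in; nothing more can be done
None
```

The bar's balance point came out about 53 mm from its middle; the bar now rests level in the notch of the smallest rest, both ends clear, gripper withdrawn and bystanders not moved, and the job was handed in at about 22 s (no verdict was returned).

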